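Tap a flanged bearing cup square into its housing

ROBOT

A 7-joint arm with a two-finger parallel gripper is mounted at the origin on the work surface. World frame = base frame: x ahead of the robot, y to its left, z up, the work surface at z = 0. Lengths are in m, angles in rad, forces in N, time in s.
With the tool pointing down it reaches from about 0.425 to 0.925 m from the base axis. Payload 6.8 kg.
Tool frame: the origin (TCP) lies between the finger pads; the fingertips stand 14 mm ahead of it and the grasp point (between the pads) lies 5 mm behind it; z points along the fingers, y is the line along which they close (so a half turn about z gives the same grasp; the last joint's range is limited). The gripper opens to 85 mm and grips with 20 to 120 N. Pads are 22 mm wide; open, the fingers measure 114 mm over their backs; the gripper's body (76 mm by 85 mm) begins 54 mm behind the grasp point. The pads swing forward as they close: fully open they stand 13 mm farther back than shut.
Start: joints at [1.082, 0.477, 0.022, 1.555, -0.011, 1.109, -0.083], TCP at [0.251, -0.627, 0.245] pointing down, gripper open.
Joint ranges: [-2.96, 2.96], [-0.34, 2.1], [-1.41, 1.46], [0.24, 2.44], [-1.37, 4.51], [0.17, 1.92], [-2.96, 2.96]. Speed limits (rad/s): [2.39, 2.39, 3.14, 3.14, 3.14, 3.14, 3.14].

INTERFACE

Orientations are given as a rotation vector (axis times angle).
In Python, from bench import r, eyes, ticket gives the robot as it stands. The module is installed in compiled form; this text tells all that it offers.
- The arm moves only by the tool arm_command, never from a script. Its argument "plan" is text: rows parted by semicolons, each of 4 numbers parted by spaces: the shift along the tool's x, y, z in m, then the turn about the tool's z in degrees. In form: tx ty tz yaw; .... A call has 1 to 20 rows; each row shifts and turns the commanded pose from where the row before left it, along the tool's axes as they then stand; what a row does not reach is not made up. A row lasts 1/8 s, in which the tool goes at most 62.5 mm and 10.7 degrees, less where a joint would pass 70% of its speed; a pose out of reach is approached as far as the arm can. A call is refused whole if a number of a shift passes 0.0625 or a number of a turn 10.7, either way. A call with a gripper value outside its range is refused whole. "hand" is the closure, from -1 (fully open) to 1 (shut), set as the call begins (left out, the last holds). The fingers move at their own pace and stop on an object; "grip_force" is the grip in N (left out, the last holds). Time passes only in rows, so rows that do not move let the fingers close. It gives the time, the measured TCP pose, the force, the opening and the grip force at its end, in the units of the state.
- r.get_obs(): the state, without advancing time (a new reading comes with each control period).
- eyes.grab_frame(name): name is "side" or "top" or "wrist"; returns (picture, depth): 480x640x3 uint8, red, green, blue; 480x640 float32, m along the optical axis (not along the pixel's ray), 0 where there is no reading.
- eyes.calibration(name): a dict with "fov_y" (degrees; the focal length in pixels is half the picture's height over the tangent of half this angle, whatever the lens; pixels are square), "cx", "cy" (the principal point, pixels), "k1" (the pictures are not rectified: a ray, as slopes to the right and down, at radius r is drawn at 1 + k1 r^2 times it, then the intrinsics apply), "origin" and "attitude" of the camera in the world; the wrist camera has in their place "tool_from_camera" (4x4, takes a point from camera to tool coordinates, whose origin is the TCP and whose axes are the flange's). Camera axes: x right, y up, looking along -z (the intrinsics and any distortion apply to the point x, -y, -z); pixel columns grow to the right and rows downward; lengths in m; the calibration is good to about 2 mm. A picture is of the moment at which its call begins: read the wrist's pose just before it. calibration takes no time and is no camera call.
- ticket.hand_in(): hands the job in; it is judged then, once.
The state is a dict: "clock": time; "joints": joint angles; "qvel": joint speeds; "tau": joint torques, N m; "tcp_pos": TCP position; "orientation": TCP orientation; "contact_force": force on the tool from outside, world axes, zero at the start; "moment": the same for the moment, N m; "grip_width": finger opening in m; "gripper_force": force on a finger pad.
Only numpy, scipy, OpenCV 4.12 (cv2) and the standard library are available. Lean on these libraries where they do the work, as an engineer would, in place of code of your own. Each camera call takes 0.05 s, during which the arm holds its last target. There are 200 camera calls.

TASK

The flanged bearing cup has only been started in the bore of the housing. Take the brass drift from the wooden tool stand and tap the cup's flange gently, going from one side to the opposite side around the rim so that it stays square and never cocks, until the flange is fully home on the shims and stands solid under the drift all round; touch the cup only with the drift. Then put the drift back upright, nose down, in its empty hole in the stand, and leave everything else where it is.

Things in the scene. Friction and masses are not known exactly. Their poses are not given: they have to be found in the camera images.
- bore_mouth (a point): Centre of the machined top face of the bearing housing, at the bore. A green casting, round boss 90 mm across on a square 116 mm foot, on a black plate 150 x 230 x 12 mm fixed to the bench; the face is level, 68 mm above the bench. z is the bore's axis, up. The bore is 62 mm across. On the face round it, under the cup's flange, lies a pack of flat brass shims, 81 mm across and 4 to 10 mm thick in all: how thick is not known.
- cup_rim (a point): Centre of the top face of the flanged bearing cup, a bright steel ring with an open middle; z out along its axis. The flange is 72 mm outside, 50 mm inside (tap 31 mm from the centre) and 5 mm thick; a sleeve 62 mm across goes into the bore. At the start the flange's underside is 13 to 16 mm above the housing's face at the centre and leans up to 0.035 rad any way; once home it lies on the shims.
- cup: The same cup; origin at the centre of the flange's underside. A tight fit that stays where it is left: 7 to 11 N on the rim at 10 to 30 mm/s drives that side down, the centre half to two thirds as far, the far side little. Pushed on one side alone it cocks: lower each place 2 to 3 mm at a time. Home on the shims it stands solid and the force climbs steeply; over 25 N bruises it.
- drift: Brass drift, a square bar 16 mm thick and 120 mm long, about 0.25 kg, that tapers over its lowest 17 mm to a flat round nose 10 mm across. Origin at the centre of the nose, z along the bar to its plain upper end, x and y square to its flats. It stands nose down in one of the stand's holes, flats along the stand's x and y, taller than the other two tools: top 135 mm above the bench.
- stand: Wooden tool stand fixed to the bench, 58 mm (x) x 164 mm (y) x 60 mm high, origin at the centre of its underside, z up. Three equal upright holes, 25 mm wide and 45 mm deep (floor 15 mm above the bench) in a row along its y at -48, 0 and 48 mm; the drift is in any one of them, the punches in the others.
- pin_punch: Steel pin punch in the stand, 21 mm thick, thin pin upward, top 113 mm above the bench; origin at its foot. Not to be moved.
- centre_punch: Steel centre punch in the stand, 21 mm thick, point upward, top 103 mm above the bench; origin at its foot. Not to be moved.
- nut: Large hex nut, 41 mm over corners, 16 mm high, lying on the housing's plate; origin under its centre. Not to be moved.
- bush: Plain steel bush, 42 mm across and high, on the bench; origin under its centre. Not to be moved.
- spare_cup: Plain steel bearing ring, 62 mm across, 18 mm high, on the bench; origin under its centre. Not to be moved.
- oil: White oil bottle, 56 mm across, 150 mm high, on the bench; origin under its centre. Not to be moved.

How it is judged:
On the way, in this order (a step that is already met when the one before it is completed fails the run):
1. the drift is lifted out of the stand (height (world z) of drift above 0.065 m), for 0.1 s.
2. the cup is home: its flange bears on the shims, square, with the drift off it (contact force between cup and anything else above 0.1 N and contact force between drift and cup below 0.05 N and angle between cup_rim's own z axis and vertical below 0.02 rad), for 0.2 s.
At the end, for the whole second after the job is handed in: The cup's flange bears on the shims (over 0.1 N) and the cup is within 0.02 rad of square; the drift is released and stands at rest, nose down, at the bottom of a hole of the stand (within 7 mm, leaning less than 0.12 rad) (all of step 2 and z of drift in the frame of stand between 0.01 and 0.022 m and horizontal distance between drift and stand below 0.056 m and angle between drift's own z axis and vertical below 0.12 rad and linear speed of drift below 0.02 m/s); the robot touches nothing.
It fails at once if the cup cocks in the bore (leans more than 0.09 rad) (angle between cup_rim's own z axis and vertical above 0.09 rad).
It fails at once if the drift is driven on the cup harder than 25 N (contact force between drift and cup above 25 N).
It fails at once if the robot itself touches the cup (contact force between any of the fingers, the arm and cup above 0.5 N).
It fails at once if another thing is displaced by more than 15 mm (distance of any of pin_punch, centre_punch, nut, bush, spare_cup, oil from where it was at the start of the episode above 0.015 m).
It also fails if it takes over 72 s, if anything falls off the work surface, if the arm or the gripper's body presses on something with over 40 N, if the wrist force passes 120 N, or if a joint passes its speed limit or range.

## Working session

There is one attempt and no reset: what is moved stays moved. The work goes in short steps, Python scripts to look and compute and a tool call to move; the robot and the scene stay as the last step left them, time stands still between calls to the robot, and variables do not carry over. Pictures are saved under pics/ and viewed, at most 10 in all, crops included, and the job is handed in when it is done.

Besides the shell and the picture viewer there is one more tool, called after "Request:" as name(argument=value, ...), one argument or row to a line, values as JSON. arm_command: Moves the arm, as the interface text tells. Its arguments: {"type":"object","properties":{"plan":{"type":"string"},"hand":{"type":"number"},"grip_force":{"type":"number"}},"required":["plan"]}

```bash
mkdir -p pics; cat > h.py <<'E'
import numpy as np, cv2
from scipy.spatial.transform import Rotation as R
from bench import r, eyes, ticket
def cloud(name):
    o=r.get_obs(); p,d=eyes.grab_frame(name); c=eyes.calibration(name)
    f=240/np.tan(np.radians(c['fov_y'])/2)
    K=np.array([[f,0,c['cx']],[0,f,c['cy']],[0,0,1.]])
    v,u=np.mgrid[0:480,0:640]
    s=cv2.undistortPoints(np.stack([u,v],-1).reshape(-1,1,2).astype(float),K,np.array([c['k1'],0,0,0.])).reshape(480,640,2)
    P=np.stack([s[...,0]*d,-s[...,1]*d,-d],-1)
    if name=='wrist':
        T=np.array(c['tool_from_camera']); P=P@T[:3,:3].T+T[:3,3]
        P=P@R.from_rotvec(o['orientation']).as_matrix().T+o['tcp_pos']
    else:
        A=np.array(c['attitude']); A=A if A.shape==(3,3) else R.from_rotvec(A).as_matrix()
        P=P@A.T+c['origin']
    P[d==0]=np.nan
    return p,P
def save(n,p): cv2.imwrite('pics/'+n,p[...,::-1])
E
python3 - <<'E'
from h import *
print(r.get_obs())
for n in ('top','side','wrist'):
    print(n,eyes.calibration(n))
    p,P=cloud(n); save(n+'0.png',p); np.save(n+'.npy',P)
    print(np.nanmin(P,(0,1)),np.nanmax(P,(0,1)))
E
```

```text
{'clock': 0.0, 'joints': array([ 1.08190834,  0.47777632,  0.02229538,  1.55643929, -0.01149277,
        1.10926805, -0.08307245]), 'qvel': array([ 5.10614116e-05,  1.42658460e-03,  1.14705126e-03,  2.15721725e-03,
       -1.89655861e-03, -1.71966356e-03, -3.58217914e-04]), 'tau': array([-1.24675244e-03, -5.96459699e+01,  1.60714701e+00, -2.81201327e+01,
        1.24574019e-02,  9.35408782e-03,  8.25244172e-06]), 'tcp_pos': array([ 0.25067308, -0.62613434,  0.24434589]), 'orientation': array([-3.08312080e+00, -5.94351985e-01,  7.01853572e-04]), 'contact_force': array([-0.00862843, -1.15394565, -0.77579836]), 'moment': array([-0.00683249, -0.05180576,  0.0146119 ]), 'gripper_force': 0.0, 'grip_width': 0.08558459727798064}
top {'fov_y': 51.61969618137929, 'cx': 325.2651136712689, 'cy': 246.9395769880626, 'k1': -0.05561948155521541, 'origin': array([0.38280792, 0.02328201, 1.03550101]), 'attitude': array([ 0.15612525, -0.15917982, -1.57573972])}
[ 0.10889519 -1.33689413 -0.77001838] [1.84176605 1.39985537 0.21423891]
side {'fov_y': 49.44096362352249, 'cx': 318.20880702458174, 'cy': 235.8187269673569, 'k1': 0.01450315898741891, 'origin': array([ 0.23194645, -0.63847016,  0.77245162]), 'attitude': array([ 0.78659086, -0.19809339, -0.43429771])}
[-0.04739252 -0.59453371 -0.76719503] [2.15783174 1.95529881 0.67518726]
wrist {'fov_y': 68.98838483207129, 'cx': 319.62535982934696, 'cy': 237.7305087973081, 'k1': -0.039587942559716205, 'tool_from_camera': array([[-1.25056325e-03,  9.49435073e-01,  3.13960949e-01,
         7.99398674e-02],
       [ 9.99998806e-01,  9.02186339e-04,  1.25491532e-03,
        -4.15159880e-04],
       [ 9.08209335e-04,  3.13962144e-01, -9.49435068e-01,
        -1.28064443e-01],
       [ 0.00000000e+00,  0.00000000e+00,  0.00000000e+00,
         1.00000000e+00]])}
[-1.03348049 -1.96304391 -0.75867916] [ 0.97764456 -0.02256799  0.32869368]
```

View pics/top0.png

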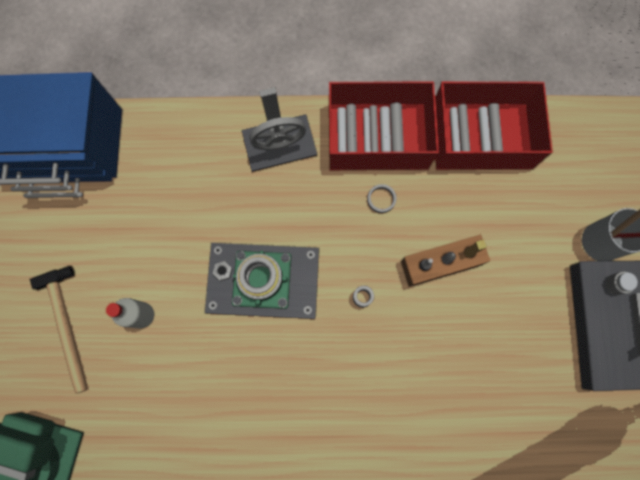

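View pics/side0.png

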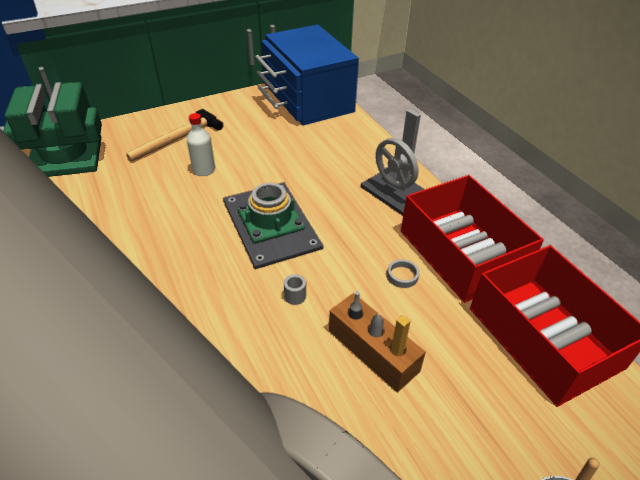

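The stand is at about (445,262) in the top view, with the drift in its right hole, top at about (480,244). The cup is at (260,277). In the side view the drift is at (401,335) and the cup at (269,195).

```bash
cat > m.py <<'E'
from h import *
T=np.load('top.npy');S=np.load('side.npy')
def sel(P,v0,v1,u0,u1): return P[v0:v1,u0:u1].reshape(-1,3)
def st(n,q): 
    q=q[np.isfinite(q).all(1)]
    if len(q)<5: print(n,len(q)); return
    rc=cv2.minAreaRect(q[:,:2].astype(np.float32)); print(n,len(q),'mean',q.mean(0).round(4),'rect',np.round(rc[0],4),np.round(rc[1],4),round(rc[2],1))
for nm,P,b in(('top',T,(225,295,390,500)),('side',S,(285,395,320,430))):
    q=sel(P,*b)
    st(nm+' stand',q[(abs(q[:,2]-.06)<.004)]); st(nm+' drift',q[q[:,2]>.125]); st(nm+' driftall',q[q[:,2]>.116])
    st(nm+' p>.07<.116',q[(q[:,2]>.07)&(q[:,2]<.113)])
for nm,P,b in(('top',T,(245,310,228,295)),('side',S,(175,240,235,310))):
    q=sel(P,*b); 
    st(nm+' face',q[abs(q[:,2]-.068)<.003]); 
    print(np.histogram(q[:,2],np.arange(.06,.1,.002)))
    c=q[q[:,2]>.082]; st(nm+' flange',c)
    A=np.c_[c[:,:2]-c[:,:2].mean(0),np.ones(len(c))]; print(np.linalg.lstsq(A,c[:,2],rcond=None)[0])
E
python3 m.py
```

```text
top stand 1810 mean [ 0.5538 -0.2192  0.0599] rect [ 0.5563 -0.2241] [0.0588 0.1647] 15.7
top drift 88 mean [ 0.5684 -0.2694  0.1337] rect [ 0.5689 -0.2701] [0.016  0.0164] 18.5
top driftall 106 mean [ 0.568  -0.2684  0.1316] rect [ 0.5688 -0.2698] [0.016  0.0169] 18.5
top p>.07<.116 260 mean [ 0.5535 -0.2193  0.0884] rect [ 0.5558 -0.2226] [0.0204 0.1134] 15.9
side stand 2297 mean [ 0.5533 -0.2319  0.0608] rect [ 0.556  -0.2242] [0.0612 0.1667] 15.3
side drift 149 mean [ 0.5674 -0.2724  0.1335] rect [ 0.5683 -0.271 ] [0.0176 0.017 ] 20.6
side driftall 195 mean [ 0.5669 -0.2729  0.1303] rect [ 0.5684 -0.2709] [0.0177 0.017 ] 19.6
side p>.07<.116 562 mean [ 0.5542 -0.2331  0.0885] rect [ 0.5549 -0.2247] [0.0209 0.1129] 14.5
top face 276 mean [0.5177 0.1479 0.0682] rect [0.523  0.1525] [0.0892 0.0873] 88.9
(array([ 10,  13,  41,  98, 125,  42,  48,  94,  99,  38,   7,  18,  93,
       234, 182,  39,   2,   0,   0,   0]), array([0.06 , 0.062, 0.064, 0.066, 0.068, 0.07 , 0.072, 0.074, 0.076,
       0.078, 0.08 , 0.082, 0.084, 0.086, 0.088, 0.09 , 0.092, 0.094,
       0.096, 0.098, 0.1  ]))
top flange 568 mean [0.5232 0.1524 0.0875] rect [0.5242 0.1525] [0.0704 0.0708] 87.8
[-0.00599366 -0.00290537  0.08749405]
side face 235 mean [0.5166 0.1361 0.0684] rect [0.5196 0.145 ] [0.0737 0.0878] 65.7
(array([ 45,  44,  39,  73, 102,  74,  50,  84, 116,  74,  28,  18,  37,
        98, 183,  60,   2,   0,   0,   0]), array([0.06 , 0.062, 0.064, 0.066, 0.068, 0.07 , 0.072, 0.074, 0.076,
       0.078, 0.08 , 0.082, 0.084, 0.086, 0.088, 0.09 , 0.092, 0.094,
       0.096, 0.098, 0.1  ]))
side flange 398 mean [0.5227 0.1502 0.0881] rect [0.5229 0.1519] [0.0706 0.0707] 35.1
[-0.00452046 -0.00832188  0.08814262]
```

```bash
python3 - <<'E'
from h import *
T=np.load('top.npy')
for b in((262,390,572,640),(200,262,572,640)):
    q=T[b[0]:b[1],b[2]:b[3]].reshape(-1,3); q=q[q[:,2]>.02]; print(np.nanmin(q,0),np.nanmax(q,0))
M=R.from_rotvec(r.get_obs()['orientation']).as_matrix(); print(M.round(3))
tgt=np.array([.5686,-.2703,.25]); print(M.T@(tgt-r.get_obs()['tcp_pos']), np.degrees(np.arctan2(M[1,1],M[0,1])))
E
```

```text
[ 0.2907324  -0.63013053  0.02004488] [ 0.54907384 -0.49550521  0.10170854]
[ 0.54626969 -0.63232225  0.02005308] [ 0.64397101 -0.50045818  0.18283456]
[[ 0.928  0.372 -0.001]
 [ 0.372 -0.928  0.001]
 [-0.    -0.001 -1.   ]]
[ 0.42743263 -0.21231952 -0.00521232] -68.18291147592986
```

Request:
arm_command(
  plan=".0133 -.0066 0 0;.0267 -.0133 0 0;.0267 -.0133 0 0;.0267 -.0133 0 0;.0267 -.0133 0 0;.0267 -.0133 0 0;.0267 -.0133 0 0;.0267 -.0133 0 0;.0267 -.0133 0 0;.0267 -.0133 0 0;.0267 -.0133 0 0;.0267 -.0133 0 0;.0267 -.0133 0 0;.0267 -.0133 0 0;.0267 -.0133 0 0;.0267 -.0133 0 0;.0134 -.0066 0 0",
  hand=-1,
)

```text
clock: 2.28
tcp_pos: [0.5697, -0.2675, 0.2453]
orientation: [-3.083, -0.6, -0.001]
contact_force: [0.2, 0.2, -0.7]
grip_width: 0.0854
gripper_force: 0.0
```

Request:
arm_command(
  plan="0 0 0 -5;0 0 0 -10.4;0 0 0 -10.4;0 0 0 -10.4;0 0 0 -10.4;0 0 0 -10.4;0 0 0 -10.4;0 0 0 -10.4;0 0 0 -5.4;0 0 0 0",
)

```text
clock: 3.52
tcp_pos: [0.568, -0.2707, 0.2452]
orientation: [-1.914, -2.491, 0.0]
contact_force: [-0.9, 0.7, 0.4]
grip_width: 0.0858
gripper_force: 0.0
```

```bash
cat >> h.py <<'E'
def to(t):
    o=r.get_obs(); M=R.from_rotvec(o['orientation']).as_matrix()
    print('tcp',o['tcp_pos'].round(4),'yawY',np.degrees(np.arctan2(M[1,1],M[0,1])).round(2),'shift',(M.T@(np.array(t)-o['tcp_pos'])).round(4),'F',o['contact_force'].round(2),'g',o['grip_width'],o['clock'])
E
python3 - <<'E'
from h import *
to([.5686,-.2703,.092])
p,P=cloud('wrist'); save('w1.png',p); np.save('w1.npy',P)
q=P.reshape(-1,3); q=q[np.isfinite(q).all(1)&(np.hypot(q[:,0]-.5686,q[:,1]+.2703)<.03)]
for a,b in((.13,.14),(.12,.14)):
    s=q[(q[:,2]>a)&(q[:,2]<b)]
    if len(s): print(len(s),s.mean(0),cv2.minAreaRect(s[:,:2].astype(np.float32)))
E
```

```text
tcp [ 0.568  -0.2707  0.2452] yawY 14.93 shift [0.0002 0.0008 0.1532] F [-0.85  0.71  0.37] g 0.08580516412267349 3.525
482 [ 0.56733724 -0.26944242  0.13407794] ((0.5676228404045105, -0.2703932821750641), (0.015334803611040115, 0.016704842448234558), 14.839731216430664)
556 [ 0.56709001 -0.26855044  0.13286881] ((0.5676754117012024, -0.27030739188194275), (0.015648312866687775, 0.016711188480257988), 15.514872550964355)
```

Request:
arm_command(
  plan="0 0 .015 0;0 0 .03 0;0 0 .03 0;0 0 .03 0;0 0 .025 0;0 0 .015 0;0 0 .008 0;0 0 0 0",
)

```text
clock: 4.58
tcp_pos: [0.5684, -0.2704, 0.0921]
orientation: [-1.912, -2.492, 0.0]
contact_force: [0.3, 0.5, -0.0]
grip_width: 0.0854
gripper_force: 0.0
```

Request:
arm_command(
  plan="0 0 0 0;0 0 0 0;0 0 0 0;0 0 0 0;0 0 0 0;0 0 0 0;0 0 0 0;0 0 0 0",
  hand=1,
  grip_force=80,
)

```text
clock: 5.58
tcp_pos: [0.5687, -0.2705, 0.0927]
orientation: [1.912, 2.492, 0.0]
contact_force: [-1.4, -0.3, 5.0]
grip_width: 0.0149
gripper_force: 78.0
```

Request:
arm_command(
  plan="0 0 -.01 0;0 0 -.02 0;0 0 -.03 0;0 0 -.03 0;0 0 -.02 0;0 0 -.012 0;0 0 -.008 0;0 0 0 0;0 0 0 0",
)

```text
clock: 6.7
tcp_pos: [0.5679, -0.2703, 0.2213]
orientation: [-1.911, -2.491, 0.001]
contact_force: [-0.3, -1.4, -3.2]
grip_width: 0.0148
gripper_force: 78.3
```

```bash
python3 - <<'E'
from h import *
# target above tap point A (+tool y side)
to([.5237,.1523,.19])
p,P=cloud('side'); save('s1.png',p[200:440,280:600])
q=P[150:440,280:600].reshape(-1,3); q=q[np.isfinite(q).all(1)]
t=r.get_obs()['tcp_pos']
q=q[(np.hypot(q[:,0]-t[0],q[:,1]-t[1])<.03)]
for z in np.arange(.12,.27,.01):
    s=q[abs(q[:,2]-z)<.005]
    if len(s)>3: print(round(z,3),len(s),s.mean(0).round(4)[:2]-t[:2].round(4))
print('lowest',np.sort(q[q[:,2]>.12][:,2])[:5])
E
```

```text
tcp [ 0.5679 -0.2703  0.2213] yawY 15.02 shift [0.4196 0.0668 0.0317] F [-0.3  -1.39 -3.21] g 0.014792809194724144 6.7
0.15 21 [-0.0025 -0.0035]
0.16 31 [-0.0034 -0.0034]
0.17 62 [-0.0037 -0.0042]
0.18 65 [-0.0039 -0.0036]
0.19 67 [-0.0035 -0.0038]
0.2 44 [-0.002 -0.006]
0.21 43 [ 0.0004 -0.0082]
0.22 105 [-0.006  -0.0077]
0.23 115 [-0.0069 -0.0081]
0.24 86 [-0.0008 -0.009 ]
0.25 81 [ 0.0041 -0.0086]
0.26 152 [-0.0061 -0.0081]
0.27 89 [-0.0081 -0.0089]
lowest [0.14345611 0.14427628 0.14534822 0.14552058 0.14627159]
```

Request:
arm_command(
  plan=".008 .0014 0 0;.02 .0034 0 0;.0301 .0052 0 0;.0301 .0052 0 0;.0301 .0052 0 0;.0301 .0052 0 0;.0301 .0052 0 0;.0301 .0052 0 0;.0301 .0052 0 0;.0301 .0052 0 0;.0301 .0052 0 0;.0301 .0052 0 0;.0301 .0052 0 0;.02 .0034 0 0;.01 .0018 .01 0;0 0 .015 0;0 0 .01 0;0 0 0 0;0 0 0 0",
)

```text
clock: 9.12
tcp_pos: [0.5328, 0.1223, 0.1873]
orientation: [1.913, 2.492, 0.0]
contact_force: [0.7, 0.7, -1.9]
grip_width: 0.0151
gripper_force: 78.3
```

```bash
cat > est.py <<'E'
from h import *
C=np.array([.5237,.1523])
def est(save=None):
    for n in('top','side'):
        p,P=cloud(n) ; q=P.reshape(-1,3); q=q[np.isfinite(q).all(1)]
        rr=np.hypot(*(q[:,:2]-C).T); a=q[(rr>27.)|((rr>.027)&(rr<.034)&(q[:,2]>.077)&(q[:,2]<.0935))]
        A=np.c_[a[:,:2]-C,np.ones(len(a))]; k=np.linalg.lstsq(A,a[:,2],rcond=None)[0]
        res=abs(a[:,2]-A@k)<.0025; k=np.linalg.lstsq(A[res],a[res,2],rcond=None)[0]
        s=q[(rr>.0375)&(rr<.0395)&(q[:,2]>.069)&(q[:,2]<.081)]
        f=q[(rr>.042)&(rr<.0445)&(q[:,2]>.06)&(q[:,2]<.074)]
        print(n,'flange',k.round(4),res.sum(),'shim',np.median(s[:,2]).round(4),len(s),'face',np.median(f[:,2]).round(4))
E
python3 - <<'E'
from est import *
to([.5237,.1523,.166]); est()
E
```

```text
tcp [0.5328 0.1223 0.1873] yawY 14.96 shift [ 0.0314 -0.0011  0.0213] F [ 0.66  0.68 -1.85] g 0.015098709645534282 9.125
top flange [0. 0. 0.] 0 shim nan 0 face nan
side flange [0.0132 0.0372 0.0877] 97 shim 0.0751 79 face 0.0672
  return _methods._mean(a, axis=axis, dtype=dtype,
  ret = ret.dtype.type(ret / rcount)
```

Request:
arm_command(
  plan="0 0 .006 0;0 0 .008 0;0 0 .004 0;0 0 .002 0;0 0 .002 0;0 0 .001 0",
)

```text
clock: 9.98
tcp_pos: [0.5327, 0.1229, 0.1649]
orientation: [1.912, 2.492, 0.0]
contact_force: [-1.9, -0.6, 6.0]
grip_width: 0.0155
gripper_force: 79.3
```

Request:
arm_command(
  plan="0 0 .002 0",
)

```text
clock: 10.1
tcp_pos: [0.5327, 0.1228, 0.1632]
orientation: [1.912, 2.492, 0.0]
contact_force: [-2.2, -1.8, 6.7]
grip_width: 0.015
gripper_force: 79.4
```

Request:
arm_command(
  plan="0 0 -.01 0;.01 .0003 0 0;.021 .0003 0 0;.021 .0003 0 0;.01 .0002 0 0;0 0 0 0;0 0 .005 0;0 0 .0025 0;0 0 .002 0",
)

```text
clock: 11.22
tcp_pos: [0.5176, 0.1821, 0.1629]
orientation: [1.913, 2.491, -0.002]
contact_force: [-1.5, -1.5, 3.8]
grip_width: 0.0151
gripper_force: 79.2
```

Request:
arm_command(
  plan="0 0 -.01 0;-.008 .008 0 0;-.015 .015 0 0;-.008 .008 0 0;0 0 0 0;0 0 .005 0;0 0 .003 0;0 0 .002 0;0 0 .002 0",
)

```text
clock: 12.35
tcp_pos: [0.5551, 0.1615, 0.1612]
orientation: [-1.911, -2.493, 0.0]
contact_force: [-3.1, -0.3, 3.6]
grip_width: 0.0147
gripper_force: 79.2
```

Request:
arm_command(
  plan="0 0 -.01 0;0 -.01 0 0;0 -.022 0 0;0 -.022 0 0;0 -.01 0 0;0 0 0 0;0 0 .005 0;0 0 .003 0;0 0 .002 0;0 0 .0005 0",
)

```text
clock: 13.6
tcp_pos: [0.4941, 0.1445, 0.1606]
orientation: [1.912, 2.492, -0.0]
contact_force: [-1.2, -1.3, 5.9]
grip_width: 0.0149
gripper_force: 79.4
```

```bash
python3 - <<'E'
from est import *
to([.5237,.1523,.161]); est()
E
```

```text
tcp [0.4941 0.1445 0.1606] yawY 15.01 shift [-0.0001  0.0306 -0.0004] F [-1.19 -1.31  5.92] g 0.014854024139141367 13.6
top flange [0. 0. 0.] 0 shim nan 0 face nan
side flange [-0.0157  0.0253  0.0845] 147 shim 0.0758 80 face 0.0679
  return _methods._mean(a, axis=axis, dtype=dtype,
  ret = ret.dtype.type(ret / rcount)
```

Request:
arm_command(
  plan="0 0 -.01 0;-.008 .008 0 0;-.015 .015 0 0;-.008 .008 0 0;0 0 0 0;0 0 .006 0;0 0 .002 0;0 0 .0015 0;0 0 .0015 0",
)

```text
clock: 14.82
tcp_pos: [0.5315, 0.1228, 0.1596]
orientation: [1.912, 2.493, -0.0]
contact_force: [-2.8, -0.7, 6.2]
grip_width: 0.0149
gripper_force: 79.4
```

Request:
arm_command(
  plan="0 0 -.01 0;.01 0 0 0;.021 0 0 0;.021 0 0 0;.01 0 0 0;0 0 0 0;0 0 .006 0;0 0 .002 0;0 0 .0015 0;0 0 .001 0",
)

```text
clock: 16.08
tcp_pos: [0.5156, 0.1819, 0.159]
orientation: [1.913, 2.492, -0.001]
contact_force: [-1.1, -1.3, 4.5]
grip_width: 0.0151
gripper_force: 79.3
```

Request:
arm_command(
  plan="0 0 -.01 0;-.008 .008 0 0;-.015 .015 0 0;-.008 .008 0 0;0 0 0 0;0 0 .006 0;0 0 .002 0;0 0 .0015 0;0 0 .001 0",
)

```text
clock: 17.2
tcp_pos: [0.553, 0.1609, 0.1587]
orientation: [-1.911, -2.493, 0.001]
contact_force: [-3.0, -0.8, 3.7]
grip_width: 0.0152
gripper_force: 79.2
```

Request:
arm_command(
  plan="0 0 -.01 0;0 -.01 0 0;0 -.0215 0 0;0 -.021 0 0;0 -.01 0 0;0 0 0 0;0 0 .006 0;0 0 .002 0;0 0 .0015 0;0 0 .001 0",
)

```text
clock: 18.45
tcp_pos: [0.4935, 0.1446, 0.1584]
orientation: [1.912, 2.492, 0.0]
contact_force: [-3.5, -1.5, 10.4]
grip_width: 0.0148
gripper_force: 80.1
```

Request:
arm_command(
  plan="0 0 .0005 0",
)

```text
clock: 18.58
tcp_pos: [0.4935, 0.1446, 0.1583]
orientation: [1.912, 2.492, 0.0]
contact_force: [-4.0, -2.1, 11.7]
grip_width: 0.0148
gripper_force: 80.3
```

Request:
arm_command(
  plan="0 0 -.01 0;-.008 .008 0 0;-.015 .015 0 0;-.008 .008 0 0;0 0 0 0;0 0 .006 0;0 0 .002 0;0 0 .001 0;0 0 .0005 0",
)

```text
clock: 19.7
tcp_pos: [0.5305, 0.1228, 0.1584]
orientation: [-1.911, -2.493, 0.001]
contact_force: [-4.8, -0.1, 9.0]
grip_width: 0.0152
gripper_force: 79.8
```

```bash
python3 - <<'E' 2>/dev/null
from est import *
to([.5237,.1523,.161]); est()
E
```

```text
tcp [0.5305 0.1228 0.1584] yawY 15.05 shift [ 0.0303  0.0011 -0.0026] F [-4.78 -0.11  9.  ] g 0.015154876635147472 19.7
top flange [0. 0. 0.] 0 shim nan 0 face nan
side flange [-0.0033 -0.0066  0.0824] 151 shim 0.0757 90 face 0.067
```

Request:
arm_command(
  plan="0 0 .0005 0;0 0 .0005 0",
)

```text
clock: 20.05
tcp_pos: [0.5306, 0.1229, 0.1583]
orientation: [1.911, 2.493, -0.001]
contact_force: [-7.5, -1.7, 15.8]
grip_width: 0.0153
gripper_force: 80.8
```

Request:
arm_command(
  plan="0 0 -.01 0;.01 0 0 0;.021 0 0 0;.021 0 0 0;.01 0 0 0;0 0 0 0;0 0 .006 0;0 0 .002 0;0 0 .001 0;0 0 .0005 0",
)

```text
clock: 21.3
tcp_pos: [0.5153, 0.1813, 0.1583]
orientation: [1.913, 2.491, -0.002]
contact_force: [-5.5, -2.7, 13.7]
grip_width: 0.0148
gripper_force: 80.4
```

Solid here as well. Now the +y side.

Request:
arm_command(
  plan="0 0 -.01 0;-.008 .008 0 0;-.015 .015 0 0;-.008 .008 0 0;0 0 0 0;0 0 .006 0;0 0 .002 0;0 0 .001 0;0 0 .0005 0",
)

```text
clock: 22.42
tcp_pos: [0.5524, 0.1608, 0.1584]
orientation: [-1.911, -2.493, 0.001]
contact_force: [-4.9, -1.3, 7.8]
grip_width: 0.0152
gripper_force: 79.7
```

Request:
arm_command(
  plan="0 0 .0005 0;0 0 .0005 0",
)

```text
clock: 22.68
tcp_pos: [0.5525, 0.1609, 0.1583]
orientation: [1.911, 2.493, -0.001]
contact_force: [-6.5, -2.5, 14.8]
grip_width: 0.0152
gripper_force: 80.6
```

Request:
arm_command(
  plan="0 0 -.01 0;0 -.01 0 0;0 -.021 0 0;0 -.021 0 0;0 -.01 0 0;0 0 0 0;0 0 .006 0;0 0 .002 0;0 0 .001 0;0 0 .0005 0;0 0 .0005 0",
)

```text
clock: 24.05
tcp_pos: [0.4938, 0.1447, 0.1583]
orientation: [1.912, 2.492, -0.0]
contact_force: [-5.7, -2.0, 16.9]
grip_width: 0.0151
gripper_force: 81.0
```

Request:
arm_command(
  plan="0 0 -.005 0;0 0 -.015 0;0 0 -.02 0;0 0 -.02 0;0 0 -.01 0;0 0 0 0;0 0 0 0;0 0 0 0",
)

```text
clock: 25.05
tcp_pos: [0.4927, 0.1441, 0.226]
orientation: [-1.911, -2.492, 0.002]
contact_force: [-1.0, 0.4, -3.0]
grip_width: 0.0147
gripper_force: 78.4
```

```bash
python3 - <<'E' 2>/dev/null
from est import *
o=r.get_obs(); t=o['tcp_pos']; est()
p,P=cloud('side'); save('s2.png',cv2.resize(p[60:300,180:400],None,fx=2.5,fy=2.5))
q=P.reshape(-1,3); q=q[np.isfinite(q).all(1)]; q=q[(np.hypot(q[:,0]-t[0],q[:,1]-t[1])<.025)&(q[:,2]>.11)]
for z in np.arange(.15,.22,.01):
    s=q[abs(q[:,2]-z)<.005]
    if len(s)>3: print(round(z,3),len(s),(s.mean(0)[:2]-t[:2]).round(4))
print('low',np.sort(q[:,2])[:4])
to([.5686,-.2703,.2213])
E
```

```text
top flange [0. 0. 0.] 0 shim 0.0756 2 face 0.0676
side flange [ 0.0003 -0.0066  0.0821] 196 shim 0.0758 84 face 0.0674
0.15 10 [-0.0013 -0.0036]
0.16 24 [-0.0011 -0.0046]
0.17 42 [-0.0008 -0.0056]
0.18 47 [-0.0018 -0.0051]
0.19 42 [-0.0008 -0.0058]
0.2 54 [-0.0013 -0.0053]
0.21 40 [-0.0001 -0.0071]
0.22 80 [ 0.0006 -0.0081]
low [0.15011451 0.15123674 0.15140118 0.15156268]
tcp [0.493  0.1443 0.2264] yawY 15.02 shift [-0.42   -0.0344  0.0051] F [ 0.19 -1.53 -2.82] g 0.015052253309687775 25.2
```

View pics/s2.png

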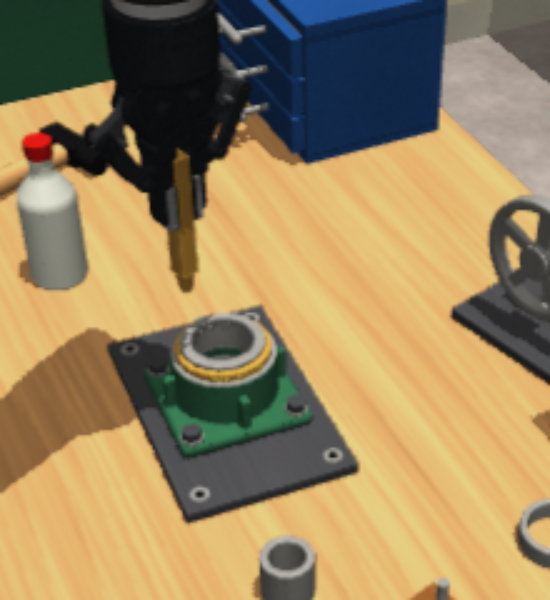

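The picture shows the cup at (224,350) lying flat on the shims, with no gap visible. The drift at (185,220) hangs upright and has not slipped. Next I take it back to the stand.

Request:
arm_command(
  plan="-.008 -.0006 0 0;-.02 -.0016 0 0;-.0302 -.0025 0 0;-.0302 -.0025 0 0;-.0302 -.0025 0 0;-.0302 -.0025 0 0;-.0302 -.0025 0 0;-.0302 -.0025 0 0;-.0302 -.0025 0 0;-.0302 -.0025 0 0;-.0302 -.0025 0 0;-.0302 -.0025 0 0;-.0302 -.0025 0 0;-.0302 -.0025 0 0;-.02 -.0016 0 0;-.01 -.0006 0 0;0 0 0 0;0 0 0 0",
)

```text
clock: 27.45
tcp_pos: [0.569, -0.2691, 0.2268]
orientation: [-1.91, -2.494, -0.001]
contact_force: [0.8, 0.7, -2.1]
grip_width: 0.0148
gripper_force: 78.4
```

```bash
python3 - <<'E' 2>/dev/null
from est import *
to([.5686,-.2703,.1]); est()
p,P=cloud('side'); save('s3.png',cv2.resize(p[200:420,280:500],None,fx=2.5,fy=2.5))
E
```

```text
tcp [ 0.569  -0.2691  0.2268] yawY 15.12 shift [-0.0011 -0.0008  0.1268] F [ 0.79  0.7  -2.12] g 0.014837478095265243 27.45
top flange [-0.0087  0.0028  0.0809] 294 shim 0.0757 128 face 0.068
side flange [0.0005 0.0081 0.0822] 197 shim 0.0758 77 face 0.0677
```

Request:
arm_command(
  plan="-.001 -.0008 .01 0;0 0 .02 0;0 0 .02 0;0 0 .02 0;0 0 .02 0;0 0 .02 0;0 0 .01 0;0 0 .006 0;0 0 .004 0;0 0 0 0",
)

```text
clock: 28.85
tcp_pos: [0.5686, -0.2719, 0.097]
orientation: [1.912, 2.492, 0.0]
contact_force: [-0.1, 0.4, -2.6]
grip_width: 0.0153
gripper_force: 78.4
```

Request:
arm_command(
  plan="0 0 .002 0;0 0 .001 0;0 0 0 0",
)

```text
clock: 29.22
tcp_pos: [0.5684, -0.2718, 0.0939]
orientation: [1.912, 2.493, 0.0]
contact_force: [0.1, -0.1, -2.4]
grip_width: 0.0151
gripper_force: 78.4
```

Request:
arm_command(
  plan="0 0 .0007 0;0 0 0 0",
)

```text
clock: 29.48
tcp_pos: [0.5684, -0.2718, 0.0931]
orientation: [-1.912, -2.493, 0.0]
contact_force: [0.1, -0.9, -2.3]
grip_width: 0.015
gripper_force: 78.4
```

Request:
arm_command(
  plan="0 0 0 0;0 0 0 0;0 0 0 0;0 0 0 0;0 0 0 0;0 0 0 0;0 0 0 0;0 0 0 0",
  hand=-1,
)

```text
clock: 30.48
tcp_pos: [0.5684, -0.2718, 0.0931]
orientation: [1.912, 2.493, 0.0]
contact_force: [0.3, 0.1, -0.2]
grip_width: 0.0852
gripper_force: 0.0
```

Request:
arm_command(
  plan="0 0 -.01 0;0 0 -.02 0;0 0 -.03 0;0 0 -.03 0;0 0 -.03 0;0 0 -.02 0;0 0 -.01 0;0 0 0 0;0 0 0 0",
)

```text
clock: 31.6
tcp_pos: [0.5678, -0.2716, 0.2419]
orientation: [-1.911, -2.491, 0.001]
contact_force: [-0.9, 0.4, -0.2]
grip_width: 0.0853
gripper_force: 0.0
```

```bash
python3 - <<'E' 2>/dev/null
from est import *
to([.5686,-.2703,.1]); est()
p,P=cloud('side'); save('s4.png',cv2.resize(p[200:420,280:500],None,fx=2.5,fy=2.5))
for n in('wrist','side'):
    p,P=cloud(n); q=P.reshape(-1,3); q=q[np.isfinite(q).all(1)]; q=q[(np.hypot(q[:,0]-.5686,q[:,1]+.2703)<.03)]
    s=q[(q[:,2]>.125)&(q[:,2]<.15)]; print(s[:,2].max(),np.median(s[:,2]),cv2.minAreaRect(s[:,:2].astype(np.float32)))
E
```

```text
tcp [ 0.5678 -0.2716  0.2419] yawY 15.02 shift [0.0009 0.0014 0.1419] F [-0.86  0.42 -0.2 ] g 0.08529831230048364 31.6
top flange [-0.0017 -0.0105  0.0812] 295 shim 0.076 126 face 0.0681
side flange [-0.006   0.0011  0.0822] 181 shim 0.075 85 face 0.0676
0.1364893800685415 0.13410623657494078 ((0.5672767758369446, -0.2716059684753418), (0.015970947220921516, 0.01666783168911934), 15.772348403930664)
0.13972937770397764 0.1350498671947915 ((0.5684195160865784, -0.27189382910728455), (0.017026519402861595, 0.016784729436039925), 13.975608825683594)
```

View pics/s4.png

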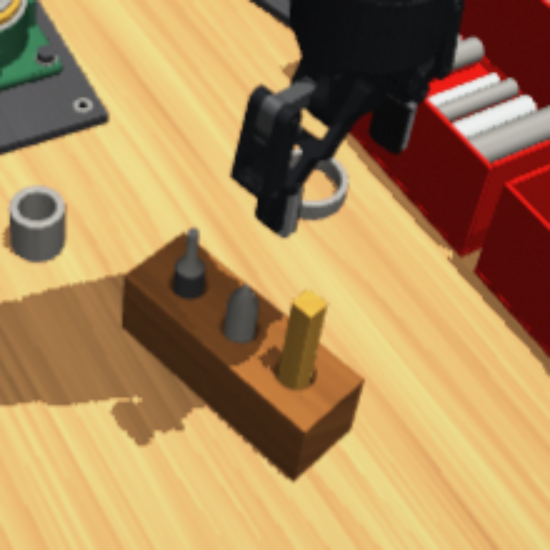

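The drift stands upright in its hole at crop (303,340), with its top at about 135 mm, and the gripper is clear of it. The cup is home.

```bash
python3 -c "
from bench import ticket
print(ticket.hand_in())"
```

```text
the job is handed in; nothing more can be done
None
```

The job is handed in (no verdict returned): the cup is home, square and solid under the drift at four points round the rim, and the drift is back upright, nose down, in its hole, at about 32 s of the 72 s allowed.

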